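Take the tab-locked lens cover off a signal beacon

TASK

Take the amber lens cover off the signal beacon so that its lamp can be changed: squeeze its two black tabs together, keep them squeezed while you turn the cover counter-clockwise (seen from above) until you feel the end stop, and lift it straight off. Do it gently, without crushing the tabs, running hard into the stop or wrenching the cover, then set it down softly, upright (open end down) on the floor of the red tray, let go, and leave everything else as it is.

Things in the scene. Friction and masses are not known exactly. Their poses are not given: they have to be found in the camera images.
- beacon: The signal beacon: a fixed light-grey box 110 x 110 x 45 mm with the amber cover on the middle of its top face. Origin: centre of its underside, z up along the cover's axis. Two grey keeper blocks, 10 mm high, stand on the top face 26 to 33 mm from the axis, just beside the feet of the cover's tabs: keep the fingertips 14 mm or more above the top face.
- beacon_top (a point): Centre of the beacon's top face, on the cover's axis, 45 mm above the beacon's origin. Inside, unseen and set differently on every beacon, are a bayonet and an end stop: the stop comes after 0.4 to 1.3 rad of turn, and the cover lifts free only in the last 0.12 rad before it. A soft gasket pushes the cover up with about 6 N and raises it up to 3 mm once free.
- lens_center (a point): Centre (half-way up) of the amber lens cover, a loose cap 45 mm in diameter, 48 mm high, about 70 g, open end down. At the start it is locked on the beacon, its rim level with beacon_top, so this point is 24 mm above beacon_top. z is up along its axis; x and y start parallel to the beacon's. Two black tabs stand on its +y and -y sides.
- tab_a (a joint): How far the tab on the cover's +y side is squeezed in, m: 0 sprung out, 0.005 fully in (3 N to start, 11 N fully in). Tabs are upright flat plates 16 mm wide, gripping faces 16 to 46 mm above the cover's rim, outer faces 58 mm apart, 48 mm fully squeezed. A keeper blocks each foot until it is in by about 3.5 mm. Squeeze with 20 to 40 N.
- tab_b (a joint): The same for the tab on the cover's -y side. With both in, the cover turns counter-clockwise (positive about z) almost freely (under 0.1 N m) up to the end stop, which is hard and gives a clear rise of torque. Do not press on the stop with more than about 0.6 N m (some 0.03 rad past the touch), nor pull with more than about 20 N while it is still locked.
- red_tray: The shallow red tray, fixed, 160 x 160 mm, 18 mm high, walls 4 mm, empty. Origin: centre of its underside; its floor is 5 mm above that; z up.
- grey_tray: A dark grey tray of the same size and shape, not to be used; it holds the blue spare cover and a cable gland. It may change sides with the red tray. Origin: centre of its underside.
- spare_lens: Bystander: a blue spare cover without tabs, 45 mm in diameter, 48 mm high, in the grey tray. Origin: centre of its underside.
- gland: Bystander: a grey cable gland, 30 mm in diameter, 34 mm high, in the grey tray. Origin: centre of its underside.
- driver: Bystander: a yellow-handled screwdriver, 190 mm long, lying on the bench. Origin: about the middle of its length, underneath.
- breaker: Bystander: a white circuit breaker 70 x 18 x 80 mm standing on the bench. Origin: centre of its underside.
- tape: Bystander: a green roll of tape, 64 mm in diameter, 18 mm high. Origin: centre of its underside.
- terminal: Bystander: a white terminal strip 60 x 20 x 16 mm. Origin: centre of its underside.
- pliers: Bystander: red-handled pliers, 160 mm long, lying on the bench. Origin: near the pivot, underneath.
Things that resemble listed ones, but are neither listed nor needed, are in the scene too. There is more than one size of the part that bears lens_center; the job needs the middle-sized.

How it is judged (in metres and radians):
On the way, in this order (a step that is already met when the one before it is completed fails the run):
1. the cover is turned past the keepers with both tabs squeezed in (value of joint each of tab_a, tab_b above 0.0025 m and angle between the x axis of lens_center and the x axis of beacon, either way round above 0.25 rad and z of lens_center in the frame of beacon below 0.076 m), for 0.1 s.
2. the cover is lifted clear of the beacon (z of lens_center in the frame of beacon above 0.1 m), for 0.1 s.
At the end, for the whole second after the job is handed in: The amber cover stands upright (open end down, within 0.1 rad) and still on the floor of the red tray, its centre within 55 mm of the tray's middle along both of its sides, released (x of lens_center in the frame of red_tray between -0.055 and 0.055 m and y of lens_center in the frame of red_tray between -0.055 and 0.055 m and z of lens_center in the frame of red_tray below 0.034 m and angle between lens_center's own z axis and vertical below 0.1 rad); the robot touches nothing.
It fails at once if the tabs are crushed: more than 100 N of the fingers on the cover (contact force between the fingers and lens above 100 N).
It fails at once if the cover is forced against the beacon (stop, keepers, bayonet): more than 65 N of contact in all, of which the gasket makes 11 (contact force between lens and beacon above 65 N).
It fails at once if the cover is let fall: faster than 0.5 m/s with no finger on it (linear speed of lens above 0.5 m/s and contact force between the fingers and lens below 0.3 N).
It fails at once if a bystander is moved by more than 20 mm (distance of any of spare_lens, gland, driver, breaker, tape, terminal, pliers from where it was at the start of the episode above 0.02 m).
It also fails if it takes over 72 s, if anything falls off the work surface, if the arm or the gripper's body presses on something with over 40 N, if the wrist force passes 120 N, or if a joint passes its speed limit or range.

ROBOT

A 6-joint arm with a two-finger parallel gripper is mounted at the origin on the work surface. World frame = base frame: x ahead of the robot, y to its left, z up, the work surface at z = 0. Lengths are in mm, angles in rad, forces in N, time in s.
With the tool pointing down it reaches from about 400 to 925 mm from the base axis. Payload 12.5 kg.
Tool frame: the origin (TCP) lies at the very end of the fingers, on their centre line; the grasp point (between the pads) lies 19 mm behind it (env.grasp_offset is the distance from the TCP to the grasp point, in mm); z points along the fingers, y is the direction in which the jaws open and shut (so a half turn about z gives the same grasp; the last joint's range is limited). The gripper opens to 95 mm and grips with 3 to 60 N. Pads are 20 mm wide; open, the fingers measure 119 mm over their backs; the gripper's body (75 mm by 180 mm) begins 59 mm behind the grasp point.
Start: joints at [1.231, 0.491, 1.559, -0, 1.092, -0.106], TCP at [144.779, 608.018, 214.661] pointing down, gripper open.
Joint ranges: [-3.1, 3.1], [-0.84, 2.19], [0.05, 2.79], [-1.13, 4.28], [0.06, 2.93], [-2.69, 2.69]. Speed limits (rad/s): [2.22, 2.22, 2.79, 3.14, 3.14, 3.14].

INTERFACE

Orientations are given as [roll, pitch, yaw] about the fixed x, y, z axes, in that order (R = Rz(yaw) Ry(pitch) Rx(roll)).
In Python, from cell import env gives the robot as it stands. The module is installed in compiled form; this text tells all that it offers.
- The arm moves only by the shell command python3 -m pendant 'ROWS'. ROWS is JSON, one flat list of numbers, 5 for each row, row after row: the shift along the tool's x, y, z as a fraction of full scale, then the turn about the tool's z as a fraction of full scale, then the gripper's target within -1 to 1 (shut at 1, half-way at 0, fully open at -1). In form: [x, y, z, turn, grip, x, y, z, turn, grip, ...]. A call has 1 to 10 rows; each row shifts and turns the commanded pose from where the row before left it, along the tool's axes as they then stand; what a row does not reach is not made up. Full scale, the value 1, is 0.4 m for a shift and 180 degrees for a turn. A row lasts 1/8 s, in which the tool goes at most 62.5 mm and 10.7 degrees, less where a joint would pass 70% of its speed; a pose out of reach is approached as far as the arm can. A call with a number of a shift or a turn outside -1 to 1 is refused whole. A call with a gripper value outside its range is refused whole. The fingers move at their own pace and stop on an object; the grip force is fixed at half the most. Time passes only in rows, so rows that do not move let the fingers close. It gives the time, the measured TCP pose, the force and the opening at its end, in the units of the state.
- env.state(): the state, without advancing time (a new reading comes with each control period).
- env.read_camera(name): name is "scene" or "top" or "wrist"; returns the picture (400x640x3 uint8, red, green, blue); there is no depth.
- env.camera_model(name): a dict with "fx", "fy", "cx", "cy" (pixels), "view" (4x4, takes a point from world to camera coordinates); the wrist camera has in their place "tool_from_camera" (4x4, takes a point from camera to tool coordinates, whose origin is the TCP and whose axes are the flange's). Camera axes: x right, y down, z forward; pixel columns grow to the right and rows downward; lengths in mm; the calibration is good to about 2 mm. A picture is of the moment at which its call begins: read the wrist's pose just before it. camera_model takes no time and is no camera call.
- env.job_done(): hands the job in, once; it reports no verdict.
Trained networks look in the newest picture that a camera, given by its name, has taken for a name from the list of things; names that differ only in an ending like _2 or _b are one class to them, and where a whole thing is asked for, a point or a joint stands for the part that bears it (a point fixed in the world has none). Each returns a list of dicts, best first, with "confidence" (0 to 1); they miss things now and then, are a little off and sometimes report something else, mostly with a low value. They report only what shows in the picture. A call takes as long as a camera call. They do not tell look-alikes from the thing itself.
- env.masks_of(thing, camera): "region" (400x640 bool, what is visible of it).
- env.landmark_of(thing, camera): "xyz" ([x, y, z] in mm, in world coordinates, good to about 4 mm: a listed point, or the origin of a listed thing).
The state is a dict: "t": time; "joints": joint angles; "qvel": joint speeds; "tau": joint torques, N m; "eef_pos": TCP position; "tcp_rot": TCP orientation; "ft_force": force on the tool from outside, world axes, zero at the start; "moment": the same for the moment, N m; "opening": opening from 0.0 (shut) to 1.0 (fully open).
Only numpy, scipy, OpenCV 4.12 (cv2) and the standard library are available. Lean on these libraries where they do the work, as an engineer would, in place of code of your own. Each camera call takes 0.05 s, during which the arm holds its last target.

## Working session

There is one attempt and no reset: what is moved stays moved. The work goes in short steps, Python scripts to look and compute and a shell command to move; the robot and the scene stay as the last step left them, time stands still between calls to the robot, and variables do not carry over. Pictures are saved under pics/ and viewed, and the job is handed in when it is done.

```bash
mkdir -p pics; ls; python3 - <<'E'
from cell import env
import cv2,numpy as np
s=env.state();print(s)
for c in("scene","top"):
    im=env.read_camera(c);cv2.imwrite(f"pics/{c}0.png",im[:,:,::-1])
    for t in("beacon_top","lens_center","red_tray","grey_tray","beacon"):
        print(c,t,[(np.round(d["xyz"]).tolist(),round(d["confidence"],2)) for d in env.landmark_of(t,c)])
print(env.state()["t"])
print(env.camera_model("top"));print(env.camera_model("wrist"))
E
```

```text
pics
{'t': 0.0, 'joints': array([ 1.23137466e+00,  4.91567289e-01,  1.55948652e+00,  2.99442212e-05,
        1.09168030e+00, -1.05625393e-01]), 'qvel': array([-1.11185316e-03,  1.70874354e-05,  3.11854687e-04, -1.07352894e-03,
       -1.20845573e-04,  1.08400389e-03]), 'tau': array([-6.05133464e-04, -6.12642932e+01, -2.58177692e+01,  6.91834255e-02,
        4.83019010e-02, -1.19616770e-04]), 'eef_pos': array([144.6955808 , 607.75648174, 214.04418002]), 'tcp_rot': array([-3.14046036e+00, -1.46750878e-04,  2.90778248e+00]), 'ft_force': array([0.07068976, 0.20566499, 0.04552083]), 'moment': array([ 0.03523956, -0.04752146,  0.01193031]), 'opening': 1.00177317688644}
scene beacon_top [([552.0, 36.0, 42.0], 0.72)]
scene lens_center [([558.0, 40.0, 68.0], 0.85), ([573.0, -76.0, 17.0], 0.65), ([672.0, -211.0, -0.0], 0.29)]
scene red_tray [([425.0, -278.0, -3.0], 0.87)]
scene grey_tray [([414.0, 263.0, 1.0], 0.57)]
scene beacon [([554.0, 42.0, -2.0], 0.93)]
top beacon_top [([555.0, 35.0, 43.0], 0.89), ([659.0, -298.0, 1.0], 0.23)]
top lens_center [([433.0, -71.0, 37.0], 0.76), ([561.0, 39.0,
[... 457 characters left out ...]
,  1.72607484e-02, -1.55137970e-01,
         5.39240965e+02],
       [ 1.54884678e-01, -1.51614997e-02, -9.87816210e-01,
         1.02810417e+03],
       [ 0.00000000e+00,  0.00000000e+00,  0.00000000e+00,
         1.00000000e+00]])}
{'fx': 285.87855693458596, 'fy': 285.87855693458596, 'cx': 319.98046156542813, 'cy': 195.58032165898584, 'tool_from_camera': array([[-5.89619718e-04, -9.61192478e-01, -2.75878002e-01,
         7.87469919e+01],
       [ 9.99999823e-01, -5.90109207e-04, -8.12354787e-05,
         5.47943363e-01],
       [-8.47152180e-05, -2.75878001e-01,  9.61192656e-01,
        -1.69263731e+02],
       [ 0.00000000e+00,  0.00000000e+00,  0.00000000e+00,
         1.00000000e+00]])}
```

View pics/top0.png

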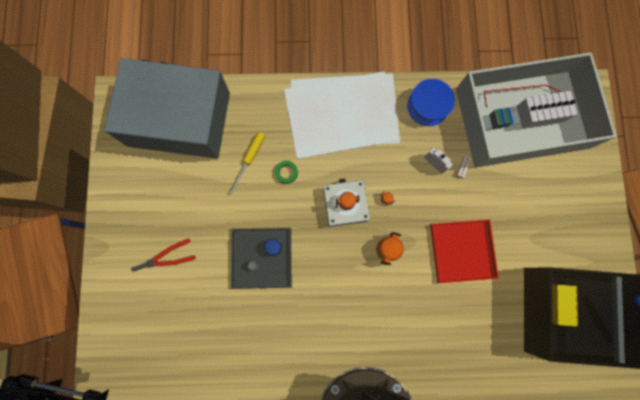

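View pics/scene0.png

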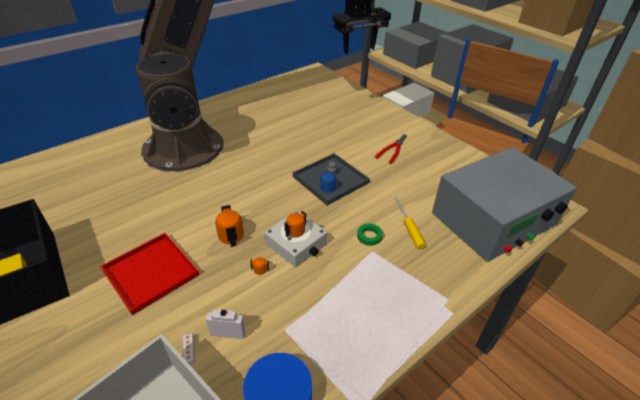

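```bash
python3 - <<'E'
import cv2
im=cv2.imread("pics/top0.png");cv2.imwrite("pics/top0c.png",cv2.resize(im[140:290,220:420],None,fx=4,fy=4,interpolation=cv2.INTER_CUBIC))
E
```

```text
(no output)
```

View pics/top0c.png

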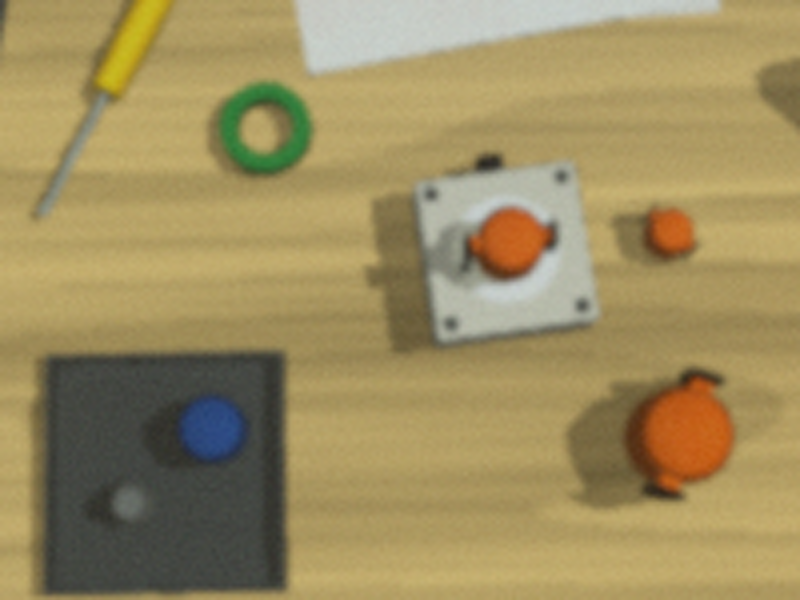

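Amber covers in the top picture: the one on the beacon at (347,200), a small one at (388,198) and a large one at (391,248). The crop shows the beacon one is middle-sized and mounted on the grey box, so it is the target. I'm moving above it now.

```bash
python3 -m pendant '[-0.111,-0.096,0,0,-1,-0.111,-0.096,0,0,-1,-0.111,-0.096,0,0,-1,-0.111,-0.096,0,0,-1,-0.111,-0.096,0,0,-1,-0.111,-0.096,0,0,-1,-0.111,-0.096,0,0,-1,-0.111,-0.096,0,0,-1,-0.111,-0.096,0,0,-1,-0.111,-0.096,0,0,-1]'
python3 -m pendant '[-0.111,-0.096,0,0,-1,-0.111,-0.096,0,0,-1,0,0,0,0.058,-1,0,0,0,0.058,-1,0,0,0,0.058,-1,0,0,0,0.058,-1,0,0,0,0.058,-1,0,0,0,0.058,-1,0,0,0,0.058,-1,0,0,0,0.058,-1]'
python3 -m pendant '[0,0,0,0.058,-1,0,0,0,0.058,-1,0,0,0,0.058,-1,0,0,0,0.058,-1,0,0,0,0.058,-1,0,0,0,0.058,-1,0,0,0,0.058,-1,0,0,0,0,-1,0,0,0,0,-1]'
```

```text
t: 1.85
eef_pos: [488.7, 129.8, 214.9]
tcp_rot: [3.141, 0.001, 2.908]
ft_force: [-0.5, 0.2, -0.1]
opening: 0.999
t: 3.1
eef_pos: [556.3, 36.3, 214.7]
tcp_rot: [3.141, -0.0, 1.444]
ft_force: [0.1, -0.3, -0.1]
opening: 1.001
t: 4.22
eef_pos: [556.3, 36.3, 214.6]
tcp_rot: [-3.141, -0.0, 0.179]
ft_force: [0.9, -0.1, -0.6]
opening: 1.0
```

```bash
cat > h.py <<'E'
from cell import env
import numpy as np,cv2
from scipy.spatial.transform import Rotation as R
def wcam():
    s=env.state();im=env.read_camera("wrist");m=env.camera_model("wrist")
    T=np.eye(4);T[:3,:3]=R.from_euler("xyz",s["tcp_rot"]).as_matrix();T[:3,3]=s["eef_pos"]
    return im,T@m["tool_from_camera"],m
def toz(u,v,z,W,m):
    d=W[:3,:3]@np.array([(u-m["cx"])/m["fx"],(v-m["cy"])/m["fy"],1]);p=W[:3,3]
    return p+d*(z-p[2])/d[2]
E
python3 - <<'E'
from h import *
im,W,m=wcam();cv2.imwrite("pics/w1.png",im[:,:,::-1])
for t in("beacon_top","lens_center","beacon"):
    print(t,[(np.round(d["xyz"],1).tolist(),round(d["confidence"],2)) for d in env.landmark_of(t,"wrist")])
np.savez("w1.npz",im=im,W=W)
cv2.imwrite("pics/w1c.png",cv2.resize(im[100:400,180:460,::-1],None,fx=2,fy=2,interpolation=cv2.INTER_CUBIC))
E
```

```text
beacon_top []
lens_center [([572.6, -76.6, 19.6], 0.87), ([431.2, -74.9, 36.3], 0.66), ([554.8, 36.5, 71.4], 0.59)]
beacon [([555.2, 43.7, 0.8], 0.97), ([655.2, -297.2, -0.7], 0.26)]
```

View pics/w1.png

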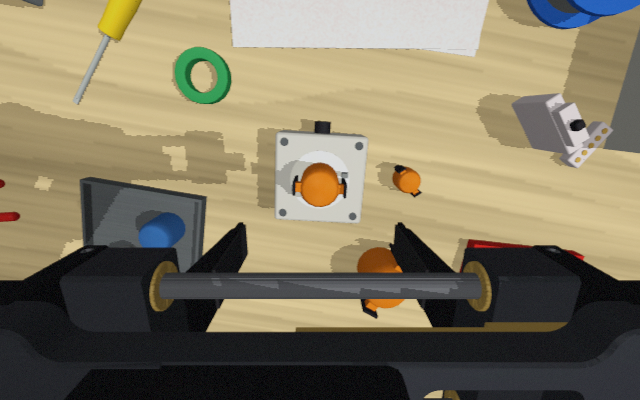

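View pics/w1c.png

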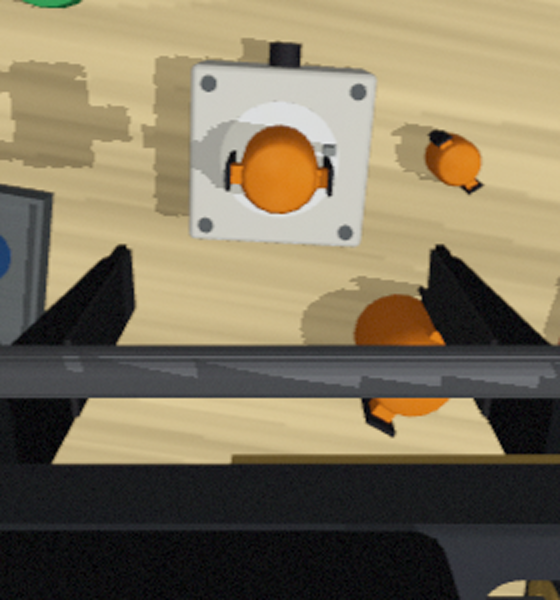

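```bash
python3 - <<'E'
from h import *
d=np.load("w1.npz");W=d["W"];m=env.camera_model("wrist")
f=lambda u,v,z:toz(u/2+180,v/2+100,z,W,m)
P=[f(*c,45) for c in((208,83),(358,92),(345,233),(205,225))]
P=np.array(P);print(P.round(1),P.mean(0))
for a,b in((0,1),(3,2),(3,0),(2,1)):
    e=P[b]-P[a];print(np.linalg.norm(e),np.arctan2(e[1],e[0]))
im=d["im"].astype(int)
o=((im[:,:,0]>180)&(im[:,:,2]<80)).astype(np.uint8)
n,l,s,c=cv2.connectedComponentsWithStats(o)
for i in range(1,n):
    if s[i][4]>200:print(s[i],c[i])
for q in((237,150),(228,190),(331,155),(331,195)):print(f(*q,91).round(1))
k=cv2.resize(d["im"][155:215,285:360,::-1],None,fx=10,fy=10,interpolation=cv2.INTER_NEAREST);cv2.imwrite("pics/k.png",k)
E
```

```text
[[593.7  86.8  45. ]
 [604.2  -0.7  45. ]
 [516.6 -11.5  45. ]
 [506.2  76.1  45. ]] [555.17716313  37.68020548  45.        ]
88.10433378097991 -1.4519725526038496
88.20906497889331 -1.4531356027029199
88.11707182365771 0.12176999474724907
88.22003303888648 0.12295304635083297
[ 98   0  37  38 818] [114.44621027  15.95232274]
[303 172  38  34 983] [320.28077314 188.46388606]
[400 172  20  22 342] [409.9122807 182.0994152]
[366 299  38  12 287] [383.24390244 303.03832753]
[567.5  62.1  91. ]
[545.2  63.4  91. ]
[573.6  13.2  91. ]
[552.2   8.8  91. ]
```

View pics/k.png

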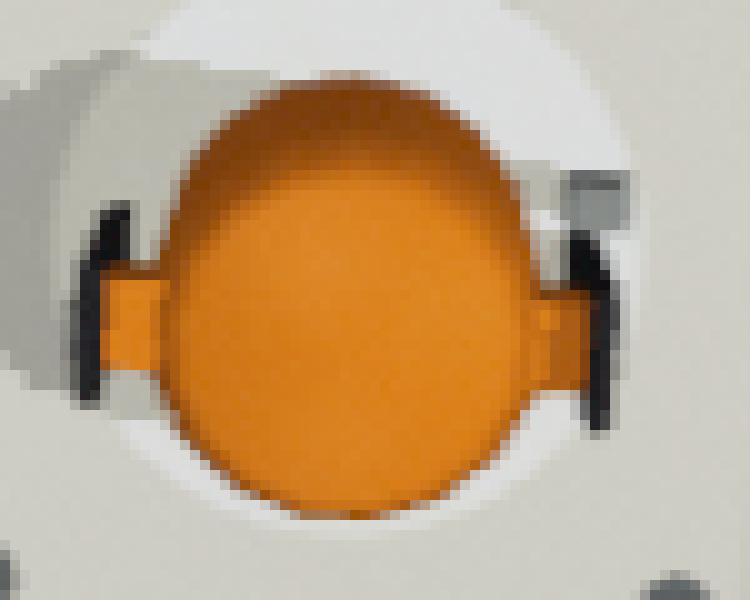

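```bash
python3 - <<'E'
from h import *
d=np.load("w1.npz");W=d["W"];m=env.camera_model("wrist")
f=lambda u,v,z:toz(u/10+285,v/10+155,z,W,m)
print(f(350,338,93));L=f(86,330,91);Rr=f(605,365,91);print(L,Rr,(L+Rr)/2,np.linalg.norm(L-Rr));e=Rr-L;print(np.arctan2(e[1],e[0])+np.pi/2)
print(np.linalg.norm(f(350,515,93)-f(350,160,93)),np.linalg.norm(f(165,338,93)-f(535,338,93)))
E
```

```text
[557.30503001  37.42734841  93.        ]
[552.69569418  64.99003655  91.        ] [558.66913681  10.15661425  91.        ] [555.68241549  37.5733254   91.        ] 55.15783006914895
0.1085100895644886
38.61552941225418 38.92350215243574
```

```bash
python3 -m pendant '[0,0,0,0.018,-1,-0.0016,-0.0035,0.1,0,-1,0,0,0.1,0,-1,0,0,0.08,0,-1,0,0,0.05,0,-1,0,0,0.03,0,-1,0,0,0.0215,0,-1,0,0,0,0,-1,0,0,0,0,-1]'
python3 - <<'E'
from h import *
im,W,m=wcam();np.savez("w2.npz",im=im,W=W)
for t in("beacon_top","lens_center"):
    print(t,[(np.round(d["xyz"],1).tolist(),round(d["confidence"],2)) for d in env.landmark_of(t,"wrist")])
cv2.imwrite("pics/w2.png",cv2.resize(im[100:400,160:480,::-1],None,fx=2.5,fy=2,interpolation=cv2.INTER_CUBIC))
E
```

```text
t: 5.55
eef_pos: [555.9, 37.6, 62.6]
tcp_rot: [3.142, -0.001, 0.118]
ft_force: [-0.0, -0.1, -0.3]
opening: 1.003
beacon_top []
lens_center [([571.3, -78.7, 19.7], 0.97), ([556.7, 35.7, 69.7], 0.95)]
```

View pics/w2.png

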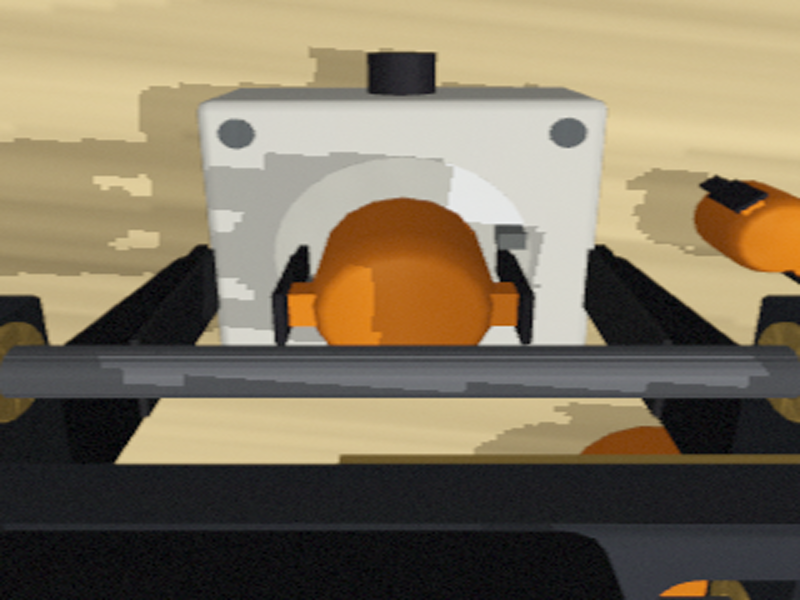

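```bash
python3 -m pendant '[0,0,0,0,-0.2,0,0,0,0,-0.2,0,0,0,0,-0.2,0,0,0,0,-0.2,0,0,0,0,-0.1,0,0,0,0,-0.1]'; python3 -m pendant '[0,0,0,0,0,0,0,0,0,0.05,0,0,0,0,0.15,0,0,0,0,0.3,0,0,0,0,0.3,0,0,0,0,0.3]'; python3 -c "
from h import *
print(env.state())"
```

```text
t: 6.45
eef_pos: [555.6, 37.6, 62.0]
tcp_rot: [-3.142, -0.0, 0.118]
ft_force: [0.3, -0.2, 0.8]
opening: 0.555
t: 7.2
eef_pos: [555.6, 37.5, 62.0]
tcp_rot: [3.141, -0.0, 0.118]
ft_force: [0.0, -5.6, 0.6]
opening: 0.497
{'t': 7.2, 'joints': array([-5.11853440e-02,  5.97285571e-01,  1.87017382e+00, -1.62063117e-04,
        6.73991867e-01,  1.40163238e+00]), 'qvel': array([ 0.00064024,  0.00102199,  0.00037173, -0.00027832, -0.00078523,
        0.00102391]), 'tau': array([ 2.91886143e+00, -5.86138558e+01, -1.64717263e+01,  9.23880022e-01,
        3.29405215e-03, -5.20128087e-03]), 'eef_pos': array([555.5836612 ,  37.4962854 ,  62.04159278]), 'tcp_rot': array([ 3.14146913e+00, -1.22340144e-04,  1.18105230e-01]), 'ft_force': array([ 0.04034835, -5.63435722,  0.5508553 ]), 'moment': array([-1.07905505,  0.16271946,  0.04093843]), 'opening': 0.49683100834858857}
```

```bash
python3 -m pendant '[0,0.001,0,0,1,0,0,0,0,1,0,0,0,0,1]'; python3 -c "
from h import *
s=env.state();print(s['moment'],s['tau'])"
```

```text
t: 7.58
eef_pos: [555.6, 37.4, 62.0]
tcp_rot: [-3.141, -0.0, 0.118]
ft_force: [-0.3, -1.3, 0.6]
opening: 0.497
[-0.32251669  0.1008342   0.03894881] [ 6.44895025e-01 -5.84867406e+01 -1.65283871e+01  2.17821901e-01
 -5.03457931e-02 -2.68432304e-03]
```

```bash
cat > chk.py <<'E'
from h import *
import sys
s=env.state();f=s["ft_force"];mz=s["moment"]
print("t %.2f pos %s yaw %.3f F %s M %s op %.3f tau6 %.3f"%(s["t"],s["eef_pos"].round(1),s["tcp_rot"][2],f.round(1),mz.round(3),s["opening"],s["tau"][5]))
sys.exit(1 if abs(mz[2])>float(sys.argv[1]) or np.hypot(*f[:2])>12 else 0)
E
python3 -m pendant '[0,0,0,-0.004,1,0,0,0,-0.006,1,0,0,0,0,1]' >/dev/null; python3 chk.py 0.15 || exit
python3 -m pendant '[0,0,0,-0.008,1,0,0,0,-0.008,1,0,0,0,-0.004,1,0,0,0,0,1]'>/dev/null; python3 chk.py 0.15 || exit
python3 -m pendant '[0,0,0,-0.008,1,0,0,0,-0.008,1,0,0,0,-0.004,1,0,0,0,0,1]'>/dev/null; python3 chk.py 0.15 || exit
python3 -m pendant '[0,0,0,-0.008,1,0,0,0,-0.008,1,0,0,0,-0.004,1,0,0,0,0,1]'>/dev/null; python3 chk.py 0.15 || exit
python3 -m pendant '[0,0,0,-0.008,1,0,0,0,-0.008,1,0,0,0,-0.004,1,0,0,0,0,1]'>/dev/null; python3 chk.py 0.15 || exit
```

```text
t 7.95 pos [555.6  37.4  62. ] yaw 0.150 F [-0.6  1.2  1.1] M [ 0.076  0.181 -0.026] op 0.493 tau6 -0.191
t 8.45 pos [555.6  37.3  62. ] yaw 0.213 F [-0.7  1.5  1.3] M [ 0.096  0.18  -0.045] op 0.493 tau6 -0.164
t 8.95 pos [555.6  37.2  62. ] yaw 0.275 F [-0.6 -1.1  0.7] M [-0.12   0.184 -0.08 ] op 0.492 tau6 -0.164
t 9.45 pos [555.6  37.2  62. ] yaw 0.338 F [-0.3  0.2  2.1] M [-0.108  0.142 -0.069] op 0.496 tau6 -0.161
t 9.95 pos [555.6  37.3  62. ] yaw 0.401 F [ 0.1 -0.4  0.7] M [-0.035  0.135 -0.024] op 0.494 tau6 -0.161
```

```bash

python3 -m pendant '[0,0,0,-0.006,1,0,0,0,-0.006,1,0,0,0,0,1]'>/dev/null; python3 chk.py 0.15 || exit
python3 -m pendant '[0,0,0,-0.006,1,0,0,0,-0.006,1,0,0,0,0,1]'>/dev/null; python3 chk.py 0.15 || exit
python3 -m pendant '[0,0,0,-0.006,1,0,0,0,0,1]'>/dev/null; python3 chk.py 0.15 || exit
python3 -m pendant '[0,0,0,-0.006,1,0,0,0,0,1]'>/dev/null; python3 chk.py 0.15 || exit
python3 -m pendant '[0,0,0,-0.006,1,0,0,0,0,1]'>/dev/null; python3 chk.py 0.15 || exit
python3 -m pendant '[0,0,0,-0.006,1,0,0,0,0,1]'>/dev/null; python3 chk.py 0.15 || exit
python3 -m pendant '[0,0,0,-0.006,1,0,0,0,0,1]'>/dev/null; python3 chk.py 0.15 || exit
python3 -m pendant '[0,0,0,-0.006,1,0,0,0,0,1]'>/dev/null; python3 chk.py 0.15 || exit
python3 -m pendant '[0,0,0,-0.006,1,0,0,0,0,1]'>/dev/null; python3 chk.py 0.15 || exit
python3 -m pendant '[0,0,0,-0.006,1,0,0,0,0,1]'>/dev/null; python3 chk.py 0.15 || exit
```

```text
t 10.32 pos [555.6  37.2  62. ] yaw 0.439 F [ 0.8 -0.4  1.2] M [-0.041  0.147 -0.079] op 0.492 tau6 -0.189
t 10.70 pos [555.6  37.2  62. ] yaw 0.477 F [ 0.6 -0.7  1.7] M [-0.124  0.185 -0.057] op 0.495 tau6 -0.190
t 10.95 pos [555.5  37.3  62. ] yaw 0.496 F [0.4 0.7 2.6] M [-0.092  0.164 -0.071] op 0.493 tau6 -0.183
t 11.20 pos [555.6  37.2  62. ] yaw 0.514 F [ 0.5 -0.2  0.9] M [-0.084  0.155 -0.002] op 0.495 tau6 -0.187
t 11.45 pos [555.6  37.3  62. ] yaw 0.533 F [-0.4 -0.2  1.7] M [-0.096  0.208 -0.009] op 0.494 tau6 -0.185
t 11.70 pos [555.6  37.2  62. ] yaw 0.552 F [-0.8 -0.5  1.5] M [-0.141  0.108 -0.052] op 0.501 tau6 -0.183
t 11.95 pos [555.6  37.3  62. ] yaw 0.571 F [0.1 0.4 0.3] M [-0.098  0.134 -0.083] op 0.490 tau6 -0.187
t 12.20 pos [555.6  37.2  62. ] yaw 0.590 F [ 0.1 -1.   1.2] M [-0.092  0.127 -0.053] op 0.497 tau6 -0.186
t 12.45 pos [555.6  37.3  62. ] yaw 0.609 F [-0.2 -1.   1.3] M [-0.076  0.08  -0.072] op 0.492 tau6 -0.184
t 12.70 pos [555.6  37.2  62. ] yaw 0.627 F [-0.4 -0.6  1.4] M [-0.105  0.186 -0.001] op 0.490 tau6 -0.188
```

```bash

python3 -m pendant '[0,0,0,-0.006,1,0,0,0,0,1]'>/dev/null; python3 chk.py 0.15 || exit
python3 -m pendant '[0,0,0,-0.006,1,0,0,0,0,1]'>/dev/null; python3 chk.py 0.15 || exit
python3 -m pendant '[0,0,0,-0.006,1,0,0,0,0,1]'>/dev/null; python3 chk.py 0.15 || exit
python3 -m pendant '[0,0,0,-0.006,1,0,0,0,0,1]'>/dev/null; python3 chk.py 0.15 || exit
python3 -m pendant '[0,0,0,-0.006,1,0,0,0,0,1]'>/dev/null; python3 chk.py 0.15 || exit
python3 -m pendant '[0,0,0,-0.006,1,0,0,0,0,1]'>/dev/null; python3 chk.py 0.15 || exit
python3 -m pendant '[0,0,0,-0.006,1,0,0,0,0,1]'>/dev/null; python3 chk.py 0.15 || exit
python3 -m pendant '[0,0,0,-0.006,1,0,0,0,0,1]'>/dev/null; python3 chk.py 0.15 || exit
python3 -m pendant '[0,0,0,-0.006,1,0,0,0,0,1]'>/dev/null; python3 chk.py 0.15 || exit
python3 -m pendant '[0,0,0,-0.006,1,0,0,0,0,1]'>/dev/null; python3 chk.py 0.15 || exit
python3 -m pendant '[0,0,0,-0.006,1,0,0,0,0,1]'>/dev/null; python3 chk.py 0.15 || exit
python3 -m pendant '[0,0,0,-0.006,1,0,0,0,0,1]'>/dev/null; python3 chk.py 0.15 || exit
python3 -m pendant '[0,0,0,-0.006,1,0,0,0,0,1]'>/dev/null; python3 chk.py 0.15 || exit
python3 -m pendant '[0,0,0,-0.006,1,0,0,0,0,1]'>/dev/null; python3 chk.py 0.15 || exit
```

```text
t 12.95 pos [555.6  37.3  62. ] yaw 0.646 F [-0.  -0.3  1.6] M [-0.105  0.148  0.009] op 0.492 tau6 -0.188
t 13.20 pos [555.6  37.2  62. ] yaw 0.665 F [1.1 0.6 1.9] M [-0.088  0.136 -0.05 ] op 0.495 tau6 -0.186
t 13.45 pos [555.6  37.3  62. ] yaw 0.684 F [-0.   0.2  0.8] M [-0.064  0.11  -0.057] op 0.496 tau6 -0.184
t 13.70 pos [555.5  37.3  62. ] yaw 0.703 F [-0.8 -0.1  1.6] M [-0.103  0.143 -0.115] op 0.497 tau6 -0.188
t 13.95 pos [555.6  37.2  62. ] yaw 0.722 F [-0.5 -0.3  1.5] M [-0.092  0.186 -0.111] op 0.492 tau6 -0.188
t 14.20 pos [555.6  37.2  62. ] yaw 0.741 F [0.6 0.2 1.2] M [-0.131  0.165 -0.027] op 0.494 tau6 -0.187
t 14.45 pos [555.6  37.3  62. ] yaw 0.759 F [-1.1  1.   1.7] M [-0.099  0.155 -0.001] op 0.495 tau6 -0.186
t 14.70 pos [555.6  37.3  62. ] yaw 0.778 F [0.5 0.1 1.3] M [-0.127  0.156 -0.087] op 0.498 tau6 -0.186
t 14.95 pos [555.6  37.3  62. ] yaw 0.797 F [0.3 0.  1.9] M [-0.065  0.169 -0.009] op 0.492 tau6 -0.183
t 15.20 pos [555.6  37.2  62. ] yaw 0.816 F [-0.  -0.5  1.4] M [-0.064  0.134 -0.063] op 0.494 tau6 -0.185
t 15.45 pos [555.6  37.3  62. ] yaw 0.835 F [ 0.6 -0.4  2.3] M [-0.09   0.154 -0.034] op 0.498 tau6 -0.187
t 15.70 pos [555.6  37.2  62. ] yaw 0.854 F [ 0.2 -0.1  1.6] M [-0.101  0.167 -0.038] op 0.497 tau6 -0.184
t 15.95 pos [555.6  37.2  62. ] yaw 0.872 F [0.  0.6 1.5] M [-0.101  0.231 -0.023] op 0.495 tau6 -0.185
t 16.20 pos [555.6  37.2  62. ] yaw 0.891 F [-0.9  0.4  2. ] M [-0.094  0.176 -0.062] op 0.491 tau6 -0.185
```

```bash
python3 - <<'E'
from h import *
im,W,m=wcam()
cv2.imwrite("pics/w3.png",cv2.resize(im[100:400,160:480,::-1],None,fx=2.5,fy=2,interpolation=cv2.INTER_CUBIC))
E
```

```text
(no output)
```

View pics/w3.png

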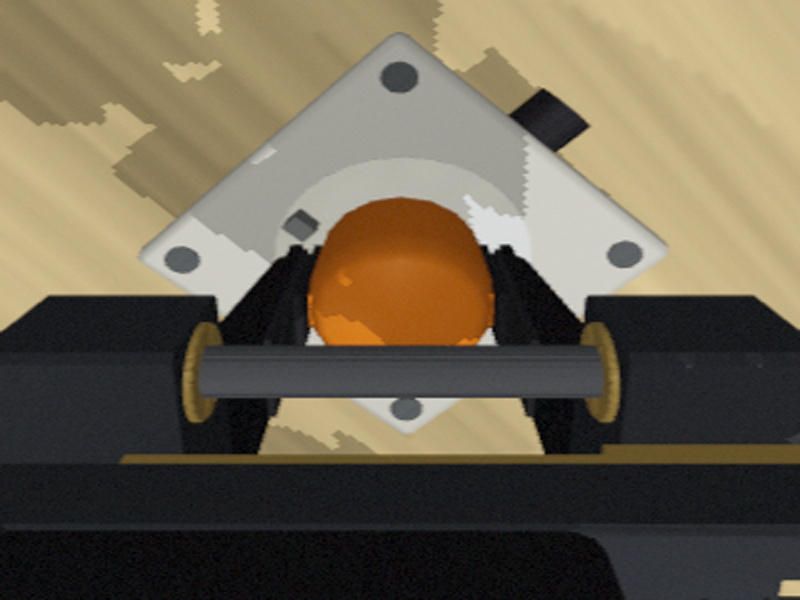

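The cover is turning with the gripper: the tabs lie flat in the fingers and the keeper is left behind at (300,225). I'll keep turning.

```bash

python3 -m pendant '[0,0,0,-0.006,1,0,0,0,0,1]'>/dev/null; python3 chk.py 0.15 || exit
python3 -m pendant '[0,0,0,-0.006,1,0,0,0,0,1]'>/dev/null; python3 chk.py 0.15 || exit
python3 -m pendant '[0,0,0,-0.006,1,0,0,0,0,1]'>/dev/null; python3 chk.py 0.15 || exit
python3 -m pendant '[0,0,0,-0.006,1,0,0,0,0,1]'>/dev/null; python3 chk.py 0.15 || exit
python3 -m pendant '[0,0,0,-0.006,1,0,0,0,0,1]'>/dev/null; python3 chk.py 0.15 || exit
python3 -m pendant '[0,0,0,-0.006,1,0,0,0,0,1]'>/dev/null; python3 chk.py 0.15 || exit
python3 -m pendant '[0,0,0,-0.006,1,0,0,0,0,1]'>/dev/null; python3 chk.py 0.15 || exit
python3 -m pendant '[0,0,0,-0.006,1,0,0,0,0,1]'>/dev/null; python3 chk.py 0.15 || exit
python3 -m pendant '[0,0,0,-0.006,1,0,0,0,0,1]'>/dev/null; python3 chk.py 0.15 || exit
python3 -m pendant '[0,0,0,-0.006,1,0,0,0,0,1]'>/dev/null; python3 chk.py 0.15 || exit
python3 -m pendant '[0,0,0,-0.006,1,0,0,0,0,1]'>/dev/null; python3 chk.py 0.15 || exit
python3 -m pendant '[0,0,0,-0.006,1,0,0,0,0,1]'>/dev/null; python3 chk.py 0.15 || exit
python3 -m pendant '[0,0,0,-0.006,1,0,0,0,0,1]'>/dev/null; python3 chk.py 0.15 || exit
python3 -m pendant '[0,0,0,-0.006,1,0,0,0,0,1]'>/dev/null; python3 chk.py 0.15 || exit
python3 -m pendant '[0,0,0,-0.006,1,0,0,0,0,1]'>/dev/null; python3 chk.py 0.15 || exit
```

```text
t 16.50 pos [555.6  37.3  62. ] yaw 0.910 F [0.9 0.6 2.5] M [-0.023  0.173 -0.083] op 0.493 tau6 -0.184
t 16.75 pos [555.6  37.3  62. ] yaw 0.929 F [0.3 1.  2.4] M [-0.116  0.145 -0.026] op 0.496 tau6 -0.182
t 17.00 pos [555.6  37.3  62. ] yaw 0.948 F [ 0.4 -0.2  2.1] M [-0.05   0.167 -0.048] op 0.494 tau6 -0.184
t 17.25 pos [555.6  37.3  62. ] yaw 0.967 F [-0.6 -0.5  2.9] M [-0.018  0.124 -0.068] op 0.496 tau6 -0.181
t 17.50 pos [555.6  37.2  62. ] yaw 0.986 F [0.5 0.3 1.6] M [-0.117  0.241 -0.033] op 0.496 tau6 -0.181
t 17.75 pos [555.6  37.3  62. ] yaw 1.004 F [ 0.5 -0.1  2.9] M [-0.115  0.153  0.005] op 0.498 tau6 -0.182
t 18.00 pos [555.6  37.3  62. ] yaw 1.023 F [0.1 0.4 2.5] M [-0.121  0.241 -0.071] op 0.498 tau6 -0.178
t 18.25 pos [555.6  37.2  62.1] yaw 1.042 F [-0.8  0.4  2.1] M [-0.114  0.146  0.033] op 0.496 tau6 -0.178
t 18.50 pos [555.6  37.3  62.1] yaw 1.061 F [-1.2  0.7  3. ] M [-0.091  0.121 -0.052] op 0.497 tau6 -0.178
t 18.75 pos [555.6  37.2  62. ] yaw 1.080 F [-0.9 -0.2  3.4] M [-0.085  0.249  0.017] op 0.499 tau6 -0.175
t 19.00 pos [555.6  37.3  62. ] yaw 1.099 F [-0.7 -0.   3.4] M [-0.032  0.143 -0.019] op 0.493 tau6 -0.173
t 19.25 pos [555.6  37.2  62.1] yaw 1.117 F [-0.1  1.   3.7] M [-0.095  0.251 -0.038] op 0.496 tau6 -0.173
t 19.50 pos [555.6  37.2  62.1] yaw 1.136 F [-0.1  0.8  4.1] M [-0.051  0.144 -0.058] op 0.494 tau6 -0.172
t 19.75 pos [555.6  37.2  62.1] yaw 1.155 F [-1.   1.4  4.6] M [-0.057  0.176  0.009] op 0.492 tau6 -0.170
t 20.00 pos [555.6  37.3  62. ] yaw 1.174 F [ 0.3 -0.1  4.5] M [-0.083  0.225 -0.018] op 0.498 tau6 -0.169
```

```bash

python3 -m pendant '[0,0,0,-0.006,1,0,0,0,0,1]'>/dev/null; python3 chk.py 0.15 || exit
python3 -m pendant '[0,0,0,-0.006,1,0,0,0,0,1]'>/dev/null; python3 chk.py 0.15 || exit
python3 -m pendant '[0,0,0,-0.006,1,0,0,0,0,1]'>/dev/null; python3 chk.py 0.15 || exit
python3 -m pendant '[0,0,0,-0.006,1,0,0,0,0,1]'>/dev/null; python3 chk.py 0.15 || exit
python3 -m pendant '[0,0,0,-0.006,1,0,0,0,0,1]'>/dev/null; python3 chk.py 0.15 || exit
python3 -m pendant '[0,0,0,-0.006,1,0,0,0,0,1]'>/dev/null; python3 chk.py 0.15 || exit
python3 -m pendant '[0,0,0,-0.006,1,0,0,0,0,1]'>/dev/null; python3 chk.py 0.15 || exit
python3 -m pendant '[0,0,0,-0.006,1,0,0,0,0,1]'>/dev/null; python3 chk.py 0.15 || exit
python3 -m pendant '[0,0,0,-0.006,1,0,0,0,0,1]'>/dev/null; python3 chk.py 0.15 || exit
python3 -m pendant '[0,0,0,-0.006,1,0,0,0,0,1]'>/dev/null; python3 chk.py 0.15 || exit
python3 -m pendant '[0,0,0,-0.006,1,0,0,0,0,1]'>/dev/null; python3 chk.py 0.15 || exit
python3 -m pendant '[0,0,0,-0.006,1,0,0,0,0,1]'>/dev/null; python3 chk.py 0.15 || exit
```

```text
t 20.25 pos [555.6  37.2  62. ] yaw 1.193 F [-0.7 -0.4  5. ] M [-0.062  0.175 -0.001] op 0.494 tau6 -0.168
t 20.50 pos [555.6  37.3  62. ] yaw 1.212 F [ 0.3 -0.5  5.1] M [-0.08   0.179 -0.043] op 0.492 tau6 -0.168
t 20.75 pos [555.7  37.3  62. ] yaw 1.231 F [ 0.3 -0.5  4.8] M [-0.068  0.094 -0.003] op 0.499 tau6 -0.176
t 21.00 pos [555.8  37.2  62.1] yaw 1.249 F [ 0.9 -0.4  4.4] M [-0.179 -0.135  0.005] op 0.497 tau6 -0.186
t 21.25 pos [555.9  37.2  62.1] yaw 1.268 F [ 1.8 -1.   3.7] M [-0.232 -0.346 -0.171] op 0.495 tau6 -0.232
```

```bash

python3 -m pendant '[0,0,0,0,1]'>/dev/null; python3 chk.py 0.15 
python3 -m pendant '[0,0,0,-0.003,1,0,0,0,0,1]'>/dev/null; python3 chk.py 0.15
```

```text
t 21.38 pos [555.9  37.2  62.1] yaw 1.268 F [ 4.3 -1.5  3.6] M [-0.238 -0.451 -0.087] op 0.498 tau6 -0.082
t 21.62 pos [555.9  37.2  62.1] yaw 1.277 F [ 3.8 -1.6  4.8] M [-0.298 -0.69  -0.114] op 0.497 tau6 -0.228
```

```bash

python3 -m pendant '[0,0,0,-0.003,1,0,0,0,0,1]'>/dev/null; python3 chk.py 0.3 && python3 -m pendant '[0,0,0,-0.003,1,0,0,0,0,1]'>/dev/null; python3 chk.py 0.3
```

```text
t 21.88 pos [555.9  37.2  62.1] yaw 1.287 F [ 5.  -2.   3.3] M [-0.323 -0.848 -0.2  ] op 0.495 tau6 -0.290
t 22.12 pos [555.9  37.2  62.1] yaw 1.296 F [ 4.8 -1.   3.1] M [-0.345 -0.861 -0.272] op 0.492 tau6 -0.353
```

The torque rises steadily, so this is the end stop. I'll back off a little and lift gently.

```bash

python3 -m pendant '[0,0,0,0.005,1,0,0,0,0.007,1,0,0,0,0,1]'>/dev/null; python3 chk.py 0.3
python3 -m pendant '[0,0,-0.0025,0,1,0,0,0,0,1]'>/dev/null; python3 chk.py 0.3
python3 -m pendant '[0,0,-0.0025,0,1,0,0,0,0,1]'>/dev/null; python3 chk.py 0.3
```

```text
t 22.50 pos [555.8  37.2  62.1] yaw 1.258 F [ 4.8 -1.1  3.9] M [-0.304 -0.843 -0.028] op 0.497 tau6 0.121
t 22.75 pos [555.7  37.2  63. ] yaw 1.259 F [ 5.1 -1.5  3.1] M [-0.33  -0.966  0.009] op 0.495 tau6 -0.068
t 23.00 pos [555.7  37.3  63.9] yaw 1.259 F [ 6.3 -1.1  1.7] M [-0.273 -1.055 -0.063] op 0.495 tau6 -0.061
```

```bash

python3 -m pendant '[0,0.001,-0.0025,0,1,0,0,0,0,1]'>/dev/null; python3 chk.py 0.3
python3 -m pendant '[0,0,-0.004,0,1,0,0,0,0,1]'>/dev/null; python3 chk.py 0.3
python3 -m pendant '[0,0,-0.01,0,1,0,0,-0.015,0,1,0,0,0,0,1]'>/dev/null; python3 chk.py 0.3
```

```text
t 23.25 pos [555.7  37.2  64.7] yaw 1.259 F [ 4.7 -0.1 -0.3] M [-0.097 -0.865 -0.085] op 0.495 tau6 -0.064
t 23.50 pos [555.7  37.2  66.3] yaw 1.259 F [ 3.7 -0.1 -1.5] M [ 0.003 -0.83  -0.111] op 0.493 tau6 -0.058
t 23.88 pos [555.2  37.2  76.8] yaw 1.259 F [-0.6  0.4 -0.7] M [-0.109  0.089  0.063] op 0.495 tau6 -0.002
```

```bash
python3 -m pendant '[0,0,-0.05,0,1,0,0,-0.07,0,1,0,0,-0.07,0,1,0,0,0,0,1]'; python3 -m pendant '[-0.04,-0.003,0,0,1,-0.08,-0.006,0,0,1,-0.104,-0.0085,0,0,1,-0.104,-0.0085,0,0,1,-0.104,-0.0085,0,0,1,-0.104,-0.0085,0,0,1,-0.104,-0.0085,0,0,1,-0.104,-0.0085,0,0,1,-0.07,-0.005,0,0,1,-0.034,-0.0025,0,0,1]'
python3 -m pendant '[0,0,0.06,0,1,0,0,0.06,0,1,0,0,0.05,0,1,0,0,0,0,1,0,0,0,0,1]'
python3 - <<'E'
from h import *
im=env.read_camera("top");s=env.state();print(s["eef_pos"],s["tcp_rot"],s["ft_force"])
print([(np.round(d["xyz"]).tolist(),round(d["confidence"],2)) for d in env.landmark_of("red_tray","top")])
print([(np.round(d["xyz"]).tolist(),round(d["confidence"],2)) for d in env.landmark_of("lens_center","top")])
w=env.read_camera("wrist");sc=env.read_camera("scene")
o=np.hstack([cv2.resize(sc[180:380,60:360],(450,300)),cv2.resize(w,(350,300))]);cv2.imwrite("pics/p1.png",o[:,:,::-1])
E
```

```text
t: 24.38
eef_pos: [556.2, 37.1, 154.0]
tcp_rot: [3.139, -0.001, 1.259]
ft_force: [-0.6, 0.8, -1.2]
opening: 0.497
t: 25.62
eef_pos: [424.4, -278.5, 151.5]
tcp_rot: [-3.139, -0.001, 1.257]
ft_force: [-0.0, 0.4, -1.3]
opening: 0.493
t: 26.25
eef_pos: [426.1, -277.3, 84.9]
tcp_rot: [-3.142, -0.0, 1.259]
ft_force: [-0.7, 0.4, -0.7]
opening: 0.491
[ 426.22797654 -277.39381166   85.19514333] [3.14092015e+00 1.68731784e-04 1.25870069e+00] [ 0.71053421 -0.75006145  0.12330288]
[]
[([431.0, -72.0, 36.0], 0.95), ([570.0, -75.0, 20.0], 0.42)]
```

View pics/p1.png

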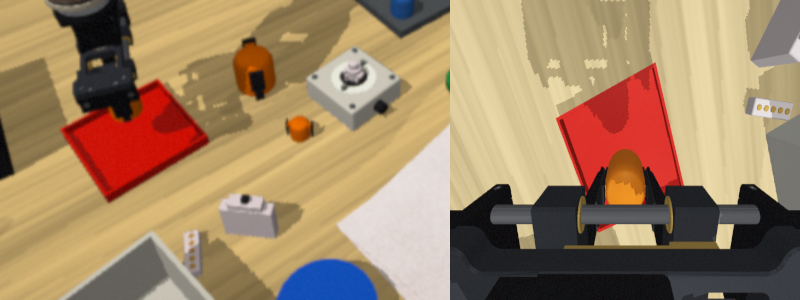

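The cover is in the gripper over the tray and the beacon's lamp is bare. I'm lowering it softly.

```bash
python3 -m pendant '[0,0,0.05,0,1,0,0,0.05,0,1,0,0,0.03,0,1,0,0,0.015,0,1,0,0,0,0,1]'; python3 chk.py 0.3
python3 -m pendant '[0,0,0.0035,0,1,0,0,0,0,1]'>/dev/null; python3 chk.py 0.3
python3 -m pendant '[0,0,0.0025,0,1,0,0,0,0,1]'>/dev/null; python3 chk.py 0.3
```

```text
t: 27.12
eef_pos: [426.1, -277.4, 26.6]
tcp_rot: [-3.141, -0.0, 1.258]
ft_force: [-0.2, 0.1, -1.3]
opening: 0.493
t 27.12 pos [ 426.1 -277.4   26.6] yaw 1.258 F [-0.2  0.1 -1.3] M [-0.094  0.102 -0.008] op 0.493 tau6 -0.000
t 27.38 pos [ 426.2 -277.4   25.5] yaw 1.259 F [-0.1 -0.  -1.6] M [-0.149  0.061  0.09 ] op 0.492 tau6 -0.000
t 27.62 pos [ 426.1 -277.4   24.3] yaw 1.258 F [-0.3 -0.5 -0.3] M [-0.113  0.072 -0.042] op 0.494 tau6 -0.000
```

```bash

python3 -m pendant '[0,0,0.0015,0,1,0,0,0,0,1]'>/dev/null; python3 chk.py 0.3
python3 -m pendant '[0,0,0.0015,0,1,0,0,0,0,1]'>/dev/null; python3 chk.py 0.3
python3 -m pendant '[0,0,0.0015,0,1,0,0,0,0,1]'>/dev/null; python3 chk.py 0.3
python3 -m pendant '[0,0,0.0015,0,1,0,0,0,0,1]'>/dev/null; python3 chk.py 0.3
```

```text
t 27.88 pos [ 426.  -277.4   23.6] yaw 1.258 F [ 0.4  0.  -2. ] M [-0.113  0.018  0.014] op 0.492 tau6 -0.000
t 28.12 pos [ 426.  -277.3   22.9] yaw 1.258 F [ 0.2 -0.3 -0.7] M [-0.12   0.097  0.023] op 0.498 tau6 -0.000
t 28.38 pos [ 426.  -277.4   22.4] yaw 1.258 F [ 0.9  0.2 -0.7] M [-0.092  0.083 -0.027] op 0.493 tau6 -0.000
t 28.62 pos [ 426.  -277.4   21.7] yaw 1.258 F [-0.1 -0.4 -1.2] M [-0.145  0.074 -0.002] op 0.496 tau6 -0.000
```

```bash

python3 -m pendant '[0,0,0.0015,0,1,0,0,0,0,1]'>/dev/null; python3 chk.py 0.3
python3 -m pendant '[0,0,0.0015,0,1,0,0,0,0,1]'>/dev/null; python3 chk.py 0.3
python3 -m pendant '[0,0,0.0015,0,1,0,0,0,0,1]'>/dev/null; python3 chk.py 0.3
```

```text
t 28.88 pos [ 426.  -277.4   21.2] yaw 1.258 F [-0.3 -0.  -1. ] M [-0.14   0.032  0.008] op 0.496 tau6 -0.000
t 29.12 pos [ 426.1 -277.4   20.9] yaw 1.258 F [-1.   0.3  5.6] M [ 0.052  0.364 -0.056] op 0.494 tau6 -0.004
t 29.38 pos [ 426.1 -277.4   20.9] yaw 1.258 F [-2.3  1.9 14.5] M [ 0.33   0.665 -0.021] op 0.496 tau6 -0.003
```

```bash

python3 -m pendant '[0,0,-0.0018,0,1,0,0,0,0,1]'>/dev/null; python3 chk.py 0.3
python3 -m pendant '[0,0,0,0,-0.1,0,0,0,0,-0.25,0,0,0,0,-0.4,0,0,0,0,-0.6,0,0,0,0,-1,0,0,0,0,-1,0,0,0,0,-1,0,0,0,0,-1]'
python3 - <<'E'
from h import *
w=env.read_camera("wrist");cv2.imwrite("pics/p2.png",w[:,:,::-1])
E
```

```text
t 29.62 pos [ 426.1 -277.4   20.9] yaw 1.258 F [-1.2  0.4  5.3] M [ 0.118  0.298 -0.043] op 0.492 tau6 -0.002
t: 30.62
eef_pos: [426.0, -277.3, 20.7]
tcp_rot: [-3.142, -0.0, 1.258]
ft_force: [-0.6, 0.5, -0.4]
opening: 1.001
```

View pics/p2.png

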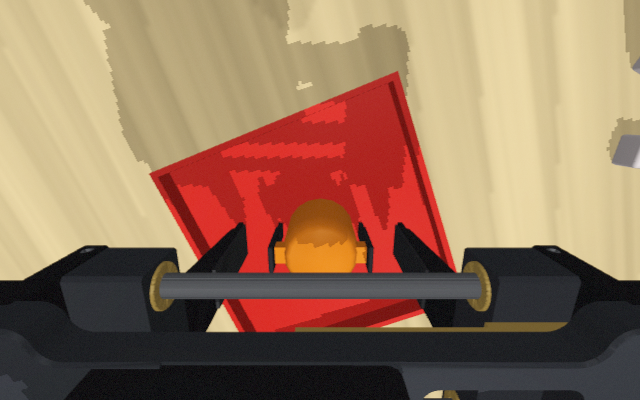

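The cover is standing released in the tray at about (320,240), with both fingers clear. I'm raising the arm straight up and to the side for a last look.

```bash
python3 -m pendant '[0,0,-0.03,0,-1,0,0,-0.06,0,-1,0,0,-0.1,0,-1,0,0,-0.12,0,-1,0,0,-0.12,0,-1,0.1,0,-0.05,0,-1,0.13,0,0,0,-1,0.13,0,0,0,-1,0.1,0,0,0,-1,0,0,0,0,-1]'
python3 -m pendant '[0,0,0,0,-1,0,0,0,0,-1]'
python3 - <<'E'
from h import *
im=env.read_camera("top");sc=env.read_camera("scene")
for t in ("red_tray","lens_center","spare_lens","driver"):
  for c in("top","scene"):print(t,c,[(np.round(d["xyz"]).tolist(),round(d["confidence"],2)) for d in env.landmark_of(t,c)])
o=np.hstack([cv2.resize(sc[200:350,60:260],(400,300)),cv2.resize(im[180:300,400:560],(400,300))]);cv2.imwrite("pics/p3.png",o[:,:,::-1])
E
```

```text
t: 31.92
eef_pos: [482.8, -100.2, 213.6]
tcp_rot: [3.141, -0.0, 1.262]
ft_force: [0.3, -1.4, 0.3]
opening: 1.002
t: 32.17
eef_pos: [482.3, -103.2, 212.9]
tcp_rot: [3.141, 0.0, 1.257]
ft_force: [-0.7, -1.0, 0.5]
opening: 0.998
red_tray top []
red_tray scene [([420.0, -279.0, -1.0], 0.64)]
lens_center top [([570.0, -74.0, 19.0], 0.72), ([435.0, -71.0, 38.0], 0.58)]
lens_center scene [([426.0, -278.0, 29.0], 0.78), ([570.0, -76.0, 19.0], 0.47)]
spare_lens top [([443.0, 236.0, 3.0], 0.82)]
spare_lens scene []
driver top [([679.0, 303.0, 4.0], 0.95)]
driver scene [([445.0, 230.0, 4.0], 0.6), ([674.0, 308.0, -2.0], 0.56)]
```

View pics/p3.png

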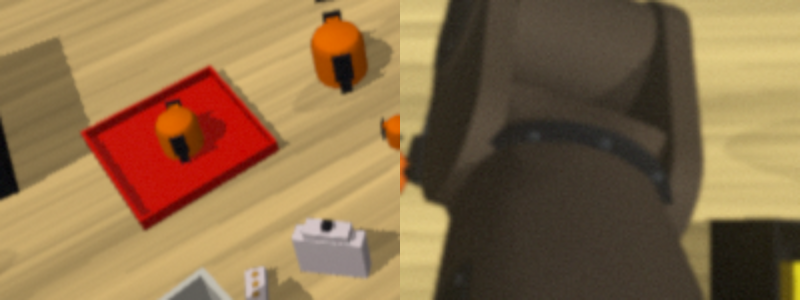

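The cover stands upright in the middle of the red tray at (426,-278), with its centre at z = 29 mm. The robot is clear of everything.

```bash
python3 -c "
from cell import env
print(env.job_done())"
```

```text
the job is handed in; nothing more can be done
None
```

The amber cover is off the beacon and stands upright in the middle of the red tray. I handed the job in at about 32 s.

**Removal:** I squeezed both tabs fully, with the opening at about 47 mm. I turned the cover counter-clockwise about 1.15 rad until the torque rose, at most about 0.27 N m on the stop. After backing off about 0.04 rad I lifted it free; the pull was under 2 N.

**Placing:** The cover touched the tray floor about 1 mm lower than I had computed. I was pressing with about 14 N when I stopped, so I eased off before letting go.

**Last checks:** The scene camera puts the cover centre at (426, -278, 29) mm. The tray middle is at (426, -277) from the first pictures; a later scene reading gave (420, -279). Both are well within the 55 mm allowed.
- The gripper is open and clear of everything, about 210 mm up.
- **Not confirmed:** the arm hid the tray from the top camera at the end, so the final position rests on the scene and wrist views.
- **Bystanders:** I compared no positions with the start, but nothing was touched that I know of. One scene-camera report of the driver at (445, 230) was a false hit on the blue spare cover. The top and scene cameras both also report the driver near (675, 305).

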